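Find the worn spring pad and push its tag down

TASK

One spring of the clamping block has gone soft: press its three round pads well down with a fingertip, one after another from left to right, to feel which is the softest. Then push the yellow tag in front of the softest pad all the way down to mark it, and leave the other two tags up. Only press, without lifting anything, leave the loose weight, spacer and brush where they lie, and move clear at the end.

Things in the scene. Friction and masses are not known exactly. Their poses are not given: they have to be found in the camera images.
- spring_block: Fixed aluminium plate 160 (x) x 310 (y) x 20 mm: three spring pads in the far row, a yellow tag in front of each. Origin: centre of its underside, on the table; x from tags to pads (away from the robot), y from right pad to left. Pads at x +32, tags at x -36, both at y +98 (left), 0, -98 mm (right). Pad collars 62 mm across (72 at the foot), 38 mm high; black tag guides 26 x 34, 32 mm high.
- pad_left_top (a point): Centre of the top of the left pad: round, black rubber top 53 mm across on an aluminium cap, 62 mm above the table when up. The three pads look alike; nothing but pressing tells which has the softest spring.
- pad_left (a joint): How far the left pad is pressed down (m): 0 up, 0.012 on its stop. It springs back. Pressed 8 mm, the softest pad pushes back with about 3 N, the next with 6 N, the stiffest with 9 N; which is which changes from run to run. It counts as pressed beyond 4 mm, held for 0.1 s.
- tag_left_top (a point): Centre of the top of the left tag, in front of the left pad: yellow head 20 (x) x 30 (y) x 8 mm on a flat steel stem, top 60 mm above the table when up.
- tag_left (a joint): How far the left tag is pushed down (m): 0 up (it starts within 1.5 mm of that), 0.014 fully down. It takes about 3 N to move, stays where it is left and cannot be pulled up again. Only the tag of the softest pad goes fully down; any other is blocked at about 6 mm, and a wrong tag pushed cannot be made good.
- pad_middle_top (a point): Centre of the top of the middle pad: round, black rubber top 53 mm across on an aluminium cap, 62 mm above the table when up. The three pads look alike; nothing but pressing tells which has the softest spring.
- pad_middle (a joint): How far the middle pad is pressed down (m): 0 up, 0.012 on its stop. It springs back. Pressed 8 mm, the softest pad pushes back with about 3 N, the next with 6 N, the stiffest with 9 N; which is which changes from run to run. It counts as pressed beyond 4 mm, held for 0.1 s.
- tag_middle_top (a point): Centre of the top of the middle tag, in front of the middle pad: yellow head 20 (x) x 30 (y) x 8 mm on a flat steel stem, top 60 mm above the table when up.
- tag_middle (a joint): How far the middle tag is pushed down (m): 0 up (it starts within 1.5 mm of that), 0.014 fully down. It takes about 3 N to move, stays where it is left and cannot be pulled up again. Only the tag of the softest pad goes fully down; any other is blocked at about 6 mm, and a wrong tag pushed cannot be made good.
- pad_right_top (a point): Centre of the top of the right pad: round, black rubber top 53 mm across on an aluminium cap, 62 mm above the table when up. The three pads look alike; nothing but pressing tells which has the softest spring.
- pad_right (a joint): How far the right pad is pressed down (m): 0 up, 0.012 on its stop. It springs back. Pressed 8 mm, the softest pad pushes back with about 3 N, the next with 6 N, the stiffest with 9 N; which is which changes from run to run. It counts as pressed beyond 4 mm, held for 0.1 s.
- tag_right_top (a point): Centre of the top of the right tag, in front of the right pad: yellow head 20 (x) x 30 (y) x 8 mm on a flat steel stem, top 60 mm above the table when up.
- tag_right (a joint): How far the right tag is pushed down (m): 0 up (it starts within 1.5 mm of that), 0.014 fully down. It takes about 3 N to move, stays where it is left and cannot be pulled up again. Only the tag of the softest pad goes fully down; any other is blocked at about 6 mm, and a wrong tag pushed cannot be made good.
- weight: Loose pale cast weight block 44 x 118 x 30 mm, to the right of the block; leave it. Origin: centre of its underside.
- spacer: Loose wooden spacer 24 x 75 x 24 mm, to the left of the block; leave it. Origin: centre of its underside.
- brush: Loose flat glue brush with wooden handle 43 x 203 x 12 mm, lying behind the block; leave it. Origin: centre of its underside.

How it is judged (in metres and radians):
On the way, in this order (a step that is already met when the one before it is completed fails the run):
1. the left pad is pressed down more than 4 mm while all tags are still up (under 4 mm) (value of joint pad_left above 0.004 m and value of joint each of tag_left, tag_middle, tag_right below 0.004 m), for 0.1 s.
2. the middle pad is pressed down more than 4 mm while all tags are still up (under 4 mm) (value of joint pad_middle above 0.004 m and value of joint each of tag_left, tag_middle, tag_right below 0.004 m), for 0.1 s.
3. the right pad is pressed down more than 4 mm while all tags are still up (under 4 mm) (value of joint pad_right above 0.004 m and value of joint each of tag_left, tag_middle, tag_right below 0.004 m), for 0.1 s.
At the end, for the whole second after the job is handed in: The tag of the softest pad is fully down (more than 11.5 mm, which no other tag can reach), the other two tags are up (less than 4 mm down), all pads have sprung back (within 2 mm) and the weight, spacer and brush lie within 20 mm of where they were (((value of joint tag_left above 0.0115 m and value of joint each of tag_middle, tag_right below 0.004 m) or (value of joint tag_middle above 0.0115 m and value of joint each of tag_left, tag_right below 0.004 m) or (value of joint tag_right above 0.0115 m and value of joint each of tag_left, tag_middle below 0.004 m)) and value of joint each of pad_left, pad_middle, pad_right below 0.002 m and distance of each of weight, spacer, brush from where it was at the start of the episode below 0.02 m); the robot touches nothing.
It fails at once if two tags are pushed down more than 4 mm (value of joint each of tag_middle, tag_right above 0.004 m or value of joint each of tag_left, tag_right above 0.004 m or value of joint each of tag_left, tag_middle above 0.004 m).
It fails at once if the weight, the spacer or the brush is moved more than 20 mm or lifted more than 10 mm (distance of any of weight, spacer, brush from where it was at the start of the episode above 0.02 m or height (world z) of any of weight, spacer, brush above 0.01 m).
It also fails if it takes over 51 s, if anything falls off the work surface, if the arm or the gripper's body presses on something with over 40 N, if the wrist force passes 120 N, or if a joint passes its speed limit or range.

ROBOT

A 7-joint arm with a two-finger parallel gripper is mounted at the origin on a cart in front of the work surface, level with it; the furniture and walls round the work are solid. World frame = base frame: x ahead of the robot, y to its left, z up, the work surface at z = 0. Lengths are in m, angles in degrees, forces in N, time in s.
With the tool pointing down it reaches from about 0.425 to 0.925 m from the base axis. Payload 6.8 kg.
Tool frame: the origin (TCP) lies between the finger pads; the fingertips stand 17 mm ahead of it and the grasp point (between the pads) lies 2 mm behind it (manip.tips_ahead is the distance from the TCP to the fingertips, in m); z points along the fingers, y is the direction in which the jaws open and shut (so a half turn about z gives the same grasp; the last joint's range is limited). The gripper opens to 85 mm and grips with 20 to 120 N. Pads are 22 mm wide; open, the fingers measure 114 mm over their backs; the gripper's body (76 mm by 85 mm) begins 54 mm behind the grasp point. The pads swing forward as they close: fully open they stand 13 mm farther back than shut.
Start: joints at [70.067, 27.33, 1.283, 89.118, -0.659, 63.558, -4.761], TCP at [0.16, -0.656, 0.248] pointing down, gripper open.
Joint ranges: [-169.35, 169.35], [-19.33, 120.38], [-80.79, 83.38], [13.8, 139.57], [-78.32, 258.32], [9.67, 109.79], [-169.56, 169.56]. Speed limits (degrees/s): [136.94, 136.94, 180, 180, 180, 180, 180].

INTERFACE

Orientations are given as [roll, pitch, yaw] about the fixed x, y, z axes, in that order (R = Rz(yaw) Ry(pitch) Rx(roll)).
In Python, from cell import manip gives the robot as it stands. The module is installed in compiled form; this text tells all that it offers.
- The arm moves only by the tool step_arm, never from a script. Its argument "series" is a list of rows, each a list of 3 entries, a list of its own where there are three numbers: the turn, a rotation vector about the tool's x, y, z as a fraction of full scale, then the shift along the tool's x, y, z as a fraction of full scale, then the closure, from 0 (fully open) to 1 (shut). In form: [[[ax, ay, az], [x, y, z], gripper], ...]. A call has 1 to 20 rows; each row is the pose to reach, as a shift and turn from the pose commanded when the call began, along the tool's axes at that moment; what a row does not reach only later rows make up. Full scale, the value 1, is 0.3 m for a shift and 120 degrees for a turn. A row lasts 1/8 s, in which the tool goes at most 62.5 mm and 10.7 degrees, less where a joint would pass 70% of its speed; a pose out of reach is approached as far as the arm can. A call with a number of a shift or a turn outside -1 to 1 is refused whole. A call with a gripper value outside its range is refused whole. The fingers move at their own pace and stop on an object; "newtons" is the grip in N (left out, the last holds). Time passes only in rows, so rows that repeat a pose let the fingers close. It gives the time, the measured TCP pose, the force and the opening at its end, in the units of the state.
- manip.get_state(): the state, without advancing time (a new reading comes with each control period).
- manip.capture(name): name is "side" or "top"; returns (picture, depth): 400x640x3 uint8, red, green, blue; 400x640 float32, m along the optical axis (not along the pixel's ray), 0 where there is no reading.
- manip.camera_model(name): a dict with "fovy" (degrees; the focal length in pixels is half the picture's height over the tangent of half this angle, whatever the lens; pixels are square), "cx", "cy" (the principal point, pixels), "k1" (the pictures are not rectified: a ray, as slopes to the right and down, at radius r is drawn at 1 + k1 r^2 times it, then the intrinsics apply), "extrinsics" (4x4, takes a point from camera to world coordinates). Camera axes: x right, y up, looking along -z (the intrinsics and any distortion apply to the point x, -y, -z); pixel columns grow to the right and rows downward; lengths in m; the calibration is good to about 2 mm. A picture is of the moment at which its call begins. camera_model takes no time and is no camera call.
- manip.finish_job(): hands the job in, once; it reports no verdict.
Trained networks look in the newest picture that a camera, given by its name, has taken for a name from the list of things; names that differ only in an ending like _2 or _b are one class to them, and where a whole thing is asked for, a point or a joint stands for the part that bears it (a point fixed in the world has none). Each returns a list of dicts, best first, with "conf" (0 to 1); they miss things now and then, are a little off and sometimes report something else, mostly with a low value. They report only what shows in the picture. A call takes as long as a camera call.
- manip.trace(camera, target): "region" (400x640 bool, what is visible of it) and "point" ([column, row] in pixels, amid what is visible of it).
The state is a dict: "clock": time; "joint_positions": joint angles; "qvel": joint speeds; "joint_efforts": joint torques, N m; "position": TCP position; "tool_rot": TCP orientation; "contact_force": force on the tool from outside, world axes, zero at the start; "torque": the same for the moment, N m; "opening": finger opening in m.
Only numpy, scipy, OpenCV 4.12 (cv2) and the standard library are available. Lean on these libraries where they do the work, as an engineer would, in place of code of your own. Each camera call takes 0.05 s, during which the arm holds its last target.

## Working session

There is one attempt and no reset: what is moved stays moved. The work goes in short steps, Python scripts to look and compute and a tool call to move; the robot and the scene stay as the last step left them, time stands still between calls to the robot, and variables do not carry over. Pictures are saved under pics/ and viewed, and the job is handed in when it is done.

Besides the shell and the picture viewer there is one more tool, called after "Call:" by a JSON object that holds its "api" and its "payload", one argument or row to a line. step_arm: Moves the arm, as the interface text tells. Shift numbers are shares of 0.3 m and turn numbers shares of 120 degrees, none past 1 either way. Its arguments: {"type":"object","properties":{"series":{"type":"array"},"newtons":{"type":"number"}},"required":["series"]}

```bash
mkdir -p pics; cat > h.py <<'E'
import numpy as np, cv2
from cell import manip
def snap(cam,f):
    p,d=manip.capture(cam); cv2.imwrite(f,p[:,:,::-1].copy()); return p,d
def model(cam):
    m=manip.camera_model(cam); f=200/np.tan(np.radians(m['fovy'])/2)
    return m,f
def unproj(cam,uv,depth):
    m,f=model(cam); uv=np.atleast_2d(uv).astype(float); depth=np.atleast_1d(depth)
    a=(uv-[m['cx'],m['cy']])/f; s=a.copy()
    for _ in range(30): s=a/(1+m['k1']*(s**2).sum(1,keepdims=True))
    P=np.c_[s[:,0]*depth,-s[:,1]*depth,-depth]
    E=np.array(m['extrinsics']); return P@E[:3,:3].T+E[:3,3]
def proj(cam,P):
    m,f=model(cam); E=np.array(m['extrinsics']); Q=(np.atleast_2d(P)-E[:3,3])@E[:3,:3]
    s=np.c_[Q[:,0],-Q[:,1]]/-Q[:,2:]; s=s*(1+m['k1']*(s**2).sum(1,keepdims=True))
    return s*f+[m['cx'],m['cy']]
E
python3 - <<'E'
from h import *
np.set_printoptions(precision=4,suppress=True)
for c in('top','side'):
    p,d=snap(c,f'pics/{c}0.png'); 
    np.save(f'{c}0.npy',d)
    print(manip.camera_model(c))
    for t in (['pad_left_top','pad_middle_top','pad_right_top','tag_left_top','tag_middle_top','tag_right_top'] if c=='top' else []):
        for r in manip.trace(c,t)[:3]:
            m=r['region']&(d>0); v,u=np.nonzero(m)
            if len(u)==0: continue
            P=unproj(c,np.c_[u,v],d[m]); z=np.percentile(P[:,2],90);k=abs(P[:,2]-z)<.005
            print(t,r['conf'],r['point'],m.sum(),P[k].mean(0),z)
print(manip.get_state())
E
```

```text
{'fovy': 56.78130662842793, 'cx': 321.9137492655395, 'cy': 205.74297916089864, 'k1': -0.018523561800374615, 'extrinsics': array([[-0.0179,  0.9743, -0.2246,  0.4314],
       [-0.9998, -0.019 , -0.003 ,  0.032 ],
       [-0.0072,  0.2245,  0.9744,  0.8983],
       [ 0.    ,  0.    ,  0.    ,  1.    ]])}
pad_left_top 0.8 [298.5, 226.3] 393 [0.5755 0.0914 0.062 ] 0.06358881028741284
pad_middle_top 0.56 [336.6, 226.0] 401 [ 0.5751 -0.0067  0.0617] 0.06352046001165212
pad_right_top 0.9 [379.8, 223.8] 447 [ 0.5741 -0.1044  0.0616] 0.06340230752072351
tag_left_top 0.64 [297.1, 257.4] 109 [0.5097 0.0925 0.0589] 0.06078289491674908
tag_middle_top 0.54 [340.2, 257.0] 120 [ 0.5078 -0.0044  0.0584] 0.06039920710743191
tag_middle_top 0.52 [255.4, 240.5] 338 [0.5483 0.1888 0.024 ] 0.025729798330014455
tag_right_top 0.66 [381.5, 258.4] 115 [ 0.506  -0.1027  0.058 ] 0.05967202532972469
tag_right_top 0.55 [383.9, 225.0] 436 [ 0.5739 -0.1044  0.0616] 0.06340512442213103
{'fovy': 53.1178018949972, 'cx': 317.6696282084212, 'cy': 199.37623523259586, 'k1': -0.06581041788669191, 'extrinsics': array([[-0.9679,  0.1496, -0.2017,  0.413 ],
       [-0.2511, -0.5696,  0.7826,  0.7892],
       [ 0.0022,  0.8082,  0.5889,  0.6154],
       [ 0.    ,  0.    ,  0.    ,  1.    ]])}
{'clock': 0.4, 'joint_positions': array([70.0663, 27.3381,  1.2833, 89.1258, -0.6583, 63.5575, -4.7598]), 'qvel': array([ 0.0862,  0.0256, -0.0217,  0.0272,  0.022 , -0.0268,  0.1095]), 'joint_efforts': array([ -0.0015, -59.5631,   1.6039, -28.1121,   0.0123,   0.004 ,
         0.0001]), 'position': array([ 0.1603, -0.6556,  0.2482]), 'tool_rot': array([-179.9861,    0.0011,   13.7406]), 'contact_force': array([ 0.2506, -0.2531,  0.053 ]), 'torque': array([ 0.0756, -0.0058,  0.0361]), 'opening': 0.0853950501312044}
```

View pics/top0.png

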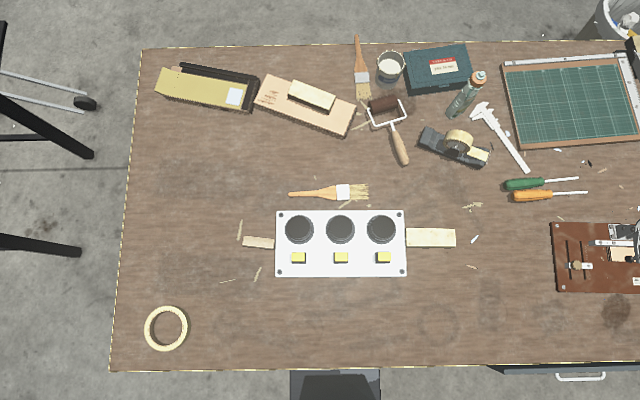

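View pics/side0.png

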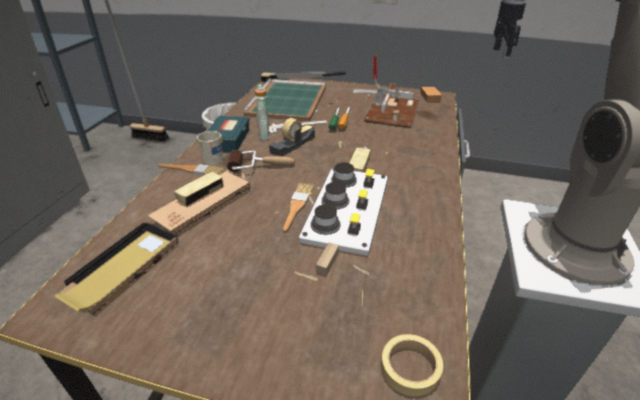

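Top view: pads at about (299,229), (340,229) and (382,229), with tags at y≈257. Image left is +y, and the depth positions agree with the stated layout. Next I'll work out the moves.

```bash
cat >> h.py <<'E'
from scipy.spatial.transform import Rotation as R
np.set_printoptions(precision=4,suppress=True)
def to(targets,yaw=0.0,base=None):
    s=manip.get_state(); p=np.array(s['position']) if base is None else np.array(base[0])
    r0=R.from_euler('xyz',s['tool_rot'] if base is None else base[1],degrees=True)
    print('clock',s['clock'],'pos',p,s['tool_rot'],'F',s['contact_force'],'open',s['opening'])
    rr=(r0.inv()*R.from_euler('xyz',[180,0,yaw],degrees=True)).as_rotvec(degrees=True)/120
    for t in targets: print(t,'turn',rr,'shift',r0.inv().apply(np.array(t)-p)/.3)
E
python3 - <<'E'
from h import *
P=np.array([[.5755,.0914],[.5751,-.0067],[.5741,-.1044]])
d=P[0]-P[2];print('yaw',np.degrees(np.arctan2(-d[0],d[1])))
to([[.30,-.45,.25],[.36,-.36,.25]])
E
```

```text
yaw -0.40966662097394185
clock 0.4 pos [ 0.1603 -0.6556  0.2482] [-179.9861    0.0011   13.7406] F [ 0.2506 -0.2531  0.053 ] open 0.0853950501312044
[0.3, -0.45, 0.25] turn [-0.0001  0.      0.1145] shift [ 0.6151 -0.5552 -0.006 ]
[0.36, -0.36, 0.25] turn [-0.0001  0.      0.1145] shift [ 0.8807 -0.7991 -0.006 ]
```

Call:
{"api": "step_arm", "payload": {
  "series": [
    [[0,0,0.03],[0.15,-0.14,0],1],
    [[0,0,0.06],[0.31,-0.28,0],1],
    [[0,0,0.09],[0.46,-0.42,0],1],
    [[0,0,0.1145],[0.61,-0.55,0],1],
    [[0,0,0.1145],[0.75,-0.68,0],1],
    [[0,0,0.1145],[0.88,-0.8,0],1],
    [[0,0,0.1145],[0.88,-0.8,0],1],
    [[0,0,0.1145],[0.88,-0.8,0],1]
  ],
  "newtons": 20
}}

```text
clock: 1.4
position: [0.3594, -0.3605, 0.2485]
tool_rot: [180.0, 0.0, -0.0]
contact_force: [-0.5, -0.7, 0.7]
opening: -0.0002
```

```bash
python3 - <<'E'
from h import *
to([[.45,-.10,.2],[.5755,.0914,.13]])
E
```

```text
clock 1.4 pos [ 0.3594 -0.3605  0.2485] [179.9587   0.0014  -0.0109] F [-0.5443 -0.6571  0.6807] open -0.00016243966408636208
[0.45, -0.1, 0.2] turn [ 0.0003  0.     -0.0001] shift [ 0.3017 -0.8683  0.161 ]
[0.5755, 0.0914, 0.13] turn [ 0.0003  0.     -0.0001] shift [ 0.7199 -1.5066  0.3939]
```

Call:
{"api": "step_arm", "payload": {
  "series": [
    [[0,0,0],[0.06,-0.18,0.03],1],
    [[0,0,0],[0.12,-0.36,0.06],1],
    [[0,0,0],[0.18,-0.54,0.1],1],
    [[0,0,0],[0.24,-0.7,0.13],1],
    [[0,0,0],[0.3,-0.87,0.16],1],
    [[0,0,0],[0.3,-0.87,0.16],1],
    [[0,0,0],[0.3,-0.87,0.16],1]
  ]
}}

```text
clock: 2.28
position: [0.4495, -0.1008, 0.2002]
tool_rot: [180.0, 0.0, -0.1]
contact_force: [-0.6, -0.4, -0.9]
opening: 0.0001
```

```bash
python3 - <<'E'
from h import *
to([[.5755,.0914,.13],[.5755,.0914,.09]])
E
```

```text
clock 2.275 pos [ 0.4495 -0.1008  0.2002] [179.9637   0.0283  -0.1401] F [-0.5943 -0.38   -0.938 ] open 7.5379491207922e-05
[0.5755, 0.0914, 0.13] turn [ 0.0003  0.0002 -0.0012] shift [ 0.4185 -0.6417  0.2334]
[0.5755, 0.0914, 0.09] turn [ 0.0003  0.0002 -0.0012] shift [ 0.4185 -0.6418  0.3667]
```

Call:
{"api": "step_arm", "payload": {
  "series": [
    [[0,0,0],[0.1,-0.16,0.05],1],
    [[0,0,0],[0.21,-0.32,0.1],1],
    [[0,0,0],[0.32,-0.48,0.16],1],
    [[0,0,0],[0.42,-0.64,0.23],1],
    [[0,0,0],[0.42,-0.64,0.3],1],
    [[0,0,0],[0.42,-0.64,0.365],1],
    [[0,0,0],[0.42,-0.64,0.365],1],
    [[0,0,0],[0.42,-0.64,0.365],1]
  ]
}}

```text
clock: 3.28
position: [0.5762, 0.0916, 0.0914]
tool_rot: [180.0, -0.0, -0.1]
contact_force: [0.8, -0.5, 0.5]
opening: -0.0001
```

```bash
python3 - <<'E'
from h import *
print(manip.tips_ahead if hasattr(manip,'tips_ahead') else '')
to([[.5755,.0914,.079],[.5755,.0914,.070]])
snap('top','pics/top1.png');snap('side','pics/side1.png')
p=cv2.imread('pics/top1.png')[150:310,220:480];q=cv2.imread('pics/side1.png')[120:280,240:500]
cv2.imwrite('pics/z1.png',cv2.resize(np.vstack([p,q]),None,fx=1.8,fy=1.8,interpolation=2))
E
```

```text
0.017
clock 3.275 pos [0.5762 0.0916 0.0914] [179.9719  -0.0476  -0.1236] F [ 0.7918 -0.4901  0.5163] open -7.851867226023366e-05
[0.5755, 0.0914, 0.079] turn [ 0.0002 -0.0004 -0.001 ] shift [-0.0024  0.0008  0.0415]
[0.5755, 0.0914, 0.07] turn [ 0.0002 -0.0004 -0.001 ] shift [-0.0024  0.0008  0.0715]
```

View pics/z1.png

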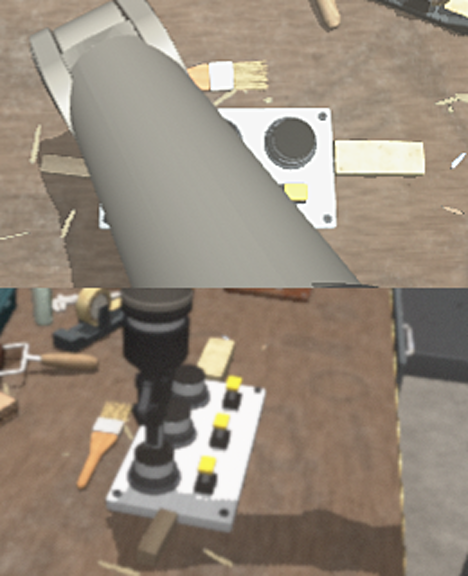

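The top view is blocked by the arm. The side view shows the shut fingertips just above the left pad, at about (155,440) in the crop. Next I'll press it.

Call:
{"api": "step_arm", "payload": {
  "series": [
    [[0,0,0],[0,0,0.03],1],
    [[0,0,0],[0,0,0.05],1],
    [[0,0,0],[0,0,0.06],1],
    [[0,0,0],[0,0,0.072],1],
    [[0,0,0],[0,0,0.072],1],
    [[0,0,0],[0,0,0.072],1],
    [[0,0,0],[0,0,0.072],1],
    [[0,0,0],[0,0,0.072],1]
  ]
}}

```text
clock: 4.38
position: [0.5759, 0.0931, 0.0694]
tool_rot: [180.0, -0.0, -0.0]
contact_force: [-0.3, -0.9, 3.5]
opening: 0.0
```

```bash
cat >> h.py <<'E'
def feel(n=12):
    F=[];Z=[]
    for _ in range(n):
        s=manip.get_state();F.append(s['contact_force']);Z.append(s['position']);manip.capture('side')
    print(manip.get_state()['clock'],'F',np.mean(F,0),np.std(F,0),'pos',np.mean(Z,0),np.std(Z,0))
E
python3 -c "
from h import *
feel()"
```

```text
4.975 F [ 0.6594 -1.3645  3.5458] [0.4754 0.4277 0.3051] pos [0.5759 0.0931 0.0693] [0. 0. 0.]
```

The left pad gives about 3.5 N at roughly 9.7 mm, which looks soft. The middle pad is next.

Call:
{"api": "step_arm", "payload": {
  "series": [
    [[0,0,0],[0,0,-0.05],1],
    [[0,0,0],[0,0,-0.1],1],
    [[0,0,0],[0,0.15,-0.1],1],
    [[0,0,0],[0,0.327,-0.1],1],
    [[0,0,0],[0,0.327,-0.1],1],
    [[0,0,0],[0,0.327,-0.08],1],
    [[0,0,0],[0,0.327,-0.04],1],
    [[0,0,0],[0,0.327,-0.02],1],
    [[0,0,0],[0,0.327,0],1],
    [[0,0,0],[0,0.327,0],1],
    [[0,0,0],[0,0.327,0],1],
    [[0,0,0],[0,0.327,0],1],
    [[0,0,0],[0,0.327,0],1]
  ]
}}

```text
clock: 6.6
position: [0.5756, -0.0032, 0.0697]
tool_rot: [-180.0, 0.0, 0.1]
contact_force: [-4.2, 2.8, 10.0]
opening: 0.0
```

```bash
python3 -c "
from h import *
feel()"
```

```text
7.2 F [-3.6341  1.9834 10.1535] [0.5989 0.3811 0.3921] pos [ 0.5756 -0.0032  0.0697] [0. 0. 0.]
```

Call:
{"api": "step_arm", "payload": {
  "series": [
    [[0,0,0],[0,0,-0.05],1],
    [[0,0,0],[0,0,-0.1],1],
    [[0,0,0],[0,0.15,-0.1],1],
    [[0,0,0],[0,0.327,-0.1],1],
    [[0,0,0],[0,0.327,-0.1],1],
    [[0,0,0],[0,0.327,-0.08],1],
    [[0,0,0],[0,0.327,-0.04],1],
    [[0,0,0],[0,0.327,-0.02],1],
    [[0,0,0],[0,0.327,0],1],
    [[0,0,0],[0,0.327,0],1],
    [[0,0,0],[0,0.327,0],1],
    [[0,0,0],[0,0.327,0],1],
    [[0,0,0],[0,0.327,0],1]
  ]
}}

```text
clock: 8.82
position: [0.5757, -0.1014, 0.0694]
tool_rot: [-179.9, 0.0, 0.1]
contact_force: [-2.3, 2.8, 7.5]
opening: 0.0002
```

```bash
python3 -c "
from h import *
feel()"
```

```text
9.425 F [-2.7411  2.9627  6.8078] [0.4622 0.3492 0.4775] pos [ 0.5757 -0.1014  0.0694] [0. 0. 0.]
```

Readings are left 3.5 N, middle 10.2 N and right 6.8 N, a 3:9:6 pattern, so the left pad is softest. I'll lift and move over the left tag.

Call:
{"api": "step_arm", "payload": {
  "series": [
    [[0,0,0],[0,0,-0.1],1],
    [[0,0,0],[0,0,-0.2],1],
    [[0,0,0],[-0.05,-0.16,-0.2],1],
    [[0,0,0],[-0.11,-0.32,-0.2],1],
    [[0,0,0],[-0.17,-0.48,-0.2],1],
    [[0,0,0],[-0.224,-0.645,-0.2],1],
    [[0,0,0],[-0.224,-0.645,-0.2],1],
    [[0,0,0],[-0.224,-0.645,-0.15],1],
    [[0,0,0],[-0.224,-0.645,-0.08],1],
    [[0,0,0],[-0.224,-0.645,-0.08],1],
    [[0,0,0],[-0.224,-0.645,-0.08],1]
  ]
}}

```text
clock: 10.8
position: [0.5089, 0.0895, 0.093]
tool_rot: [180.0, 0.0, -0.1]
contact_force: [0.8, 0.2, 0.4]
opening: -0.0003
```

```bash
python3 - <<'E'
from h import *
to([[.5086,.092,.077],[.5086,.092,.063],[.5086,.092,.061]])
feel(4)
snap('side','pics/side2.png')
cv2.imwrite('pics/z2.png',cv2.resize(cv2.imread('pics/side2.png')[100:270,260:440],None,fx=3.3,fy=3.3,interpolation=2))
E
```

```text
clock 10.8 pos [0.5089 0.0895 0.093 ] [179.9813   0.023   -0.0946] F [0.7549 0.2219 0.3876] open -0.00027587659736580085
[0.5086, 0.092, 0.077] turn [ 0.0002  0.0002 -0.0008] shift [-0.0009 -0.0084  0.0533]
[0.5086, 0.092, 0.063] turn [ 0.0002  0.0002 -0.0008] shift [-0.0009 -0.0084  0.1   ]
[0.5086, 0.092, 0.061] turn [ 0.0002  0.0002 -0.0008] shift [-0.0009 -0.0084  0.1067]
11.0 F [ 0.3569 -0.2645 -0.221 ] [0.3796 0.3938 0.4152] pos [0.5091 0.0899 0.0934] [0.0001 0.0003 0.0003]
```

View pics/z2.png

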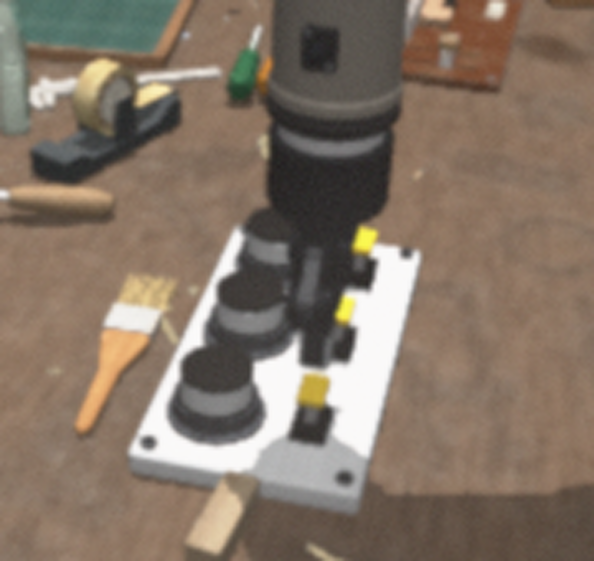

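The side view shows the fingertips at about (313,360), directly above the left tag at (313,388). I'll push down and watch the force.

Call:
{"api": "step_arm", "payload": {
  "series": [
    [[0,0,0],[0,-0.006,0.03],1],
    [[0,0,0],[0,-0.006,0.05],1],
    [[0,0,0],[0,-0.006,0.065],1],
    [[0,0,0],[0,-0.006,0.08],1],
    [[0,0,0],[0,-0.006,0.09],1],
    [[0,0,0],[0,-0.006,0.098],1],
    [[0,0,0],[0,-0.006,0.098],1],
    [[0,0,0],[0,-0.006,0.098],1]
  ]
}}

```text
clock: 12.05
position: [0.5089, 0.0921, 0.0638]
tool_rot: [-180.0, -0.0, -0.0]
contact_force: [-0.5, -0.5, 0.5]
opening: 0.0001
```

```bash
python3 -c "
from h import *
feel(5)"
```

```text
12.3 F [-0.1624 -0.2287  0.2687] [0.3247 0.5311 0.4047] pos [0.5088 0.0921 0.0639] [0.0001 0.     0.    ]
```

Call:
{"api": "step_arm", "payload": {
  "series": [
    [[0,0,0],[0,0,0.006],1],
    [[0,0,0],[0,0,0.01],1],
    [[0,0,0],[0,0,0.01],1]
  ]
}}

```text
clock: 12.68
position: [0.5093, 0.0924, 0.0629]
tool_rot: [180.0, -0.1, -0.0]
contact_force: [-5.6, -1.5, 24.3]
opening: -0.0002
```

```bash
python3 - <<'E'
from h import *
feel(5)
snap('side','pics/side3.png')
cv2.imwrite('pics/z3.png',cv2.resize(cv2.imread('pics/side3.png')[180:260,300:400],None,fx=6,fy=6,interpolation=2))
E
```

```text
12.925 F [-6.1948 -1.6106 23.8786] [0.5269 0.2949 0.7699] pos [0.5093 0.0924 0.0629] [0. 0. 0.]
```

View pics/z3.png

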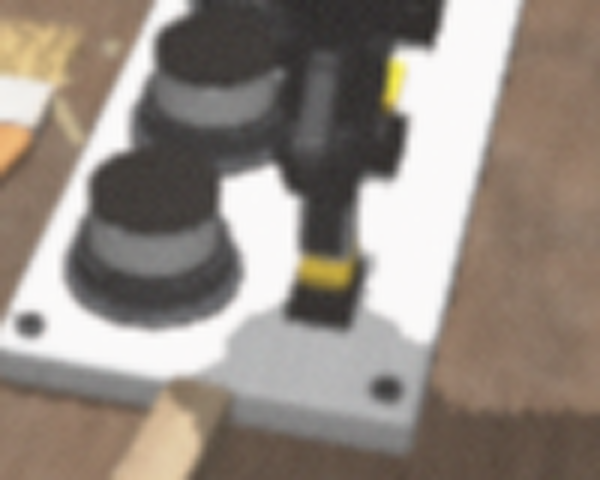

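There is a hard stop at 24 N with the tip at z = 0.046, which matches the tag fully down at 14 mm. The picture shows the yellow head low, close above its guide. Now I'll retreat.

Call:
{"api": "step_arm", "payload": {
  "series": [
    [[0,0,0],[0,0,-0.1],1],
    [[0,0,0],[0,0,-0.25],1],
    [[0,0,0],[0,0,-0.42],1],
    [[0,0,0],[0,0,-0.58],1],
    [[0,0,0],[-0.08,0.15,-0.6],1],
    [[0,0,0],[-0.14,0.32,-0.6],1],
    [[0,0,0],[-0.2,0.5,-0.6],1],
    [[0,0,0],[-0.2,0.67,-0.6],1],
    [[0,0,0],[-0.2,0.84,-0.6],1],
    [[0,0,0],[-0.2,1.0,-0.6],1],
    [[0,0,0],[-0.2,1.0,-0.6],1],
    [[0,0,0],[-0.2,1.0,-0.6],1]
  ]
}}

```text
clock: 14.48
position: [0.4485, -0.2072, 0.2406]
tool_rot: [-180.0, 0.0, 0.0]
contact_force: [0.6, 0.2, 0.2]
opening: -0.0001
```

Call:
{"api": "step_arm", "payload": {
  "series": [
    [[0,0,0],[0,0.15,0],1],
    [[0,0,0],[-0.05,0.3,0],1],
    [[0,0,0],[-0.1,0.45,0],1],
    [[0,0,0],[-0.15,0.6,0],1],
    [[0,0,0],[-0.15,0.6,0],1],
    [[0,0,0],[-0.15,0.6,0],1]
  ]
}}

```text
clock: 15.22
position: [0.4045, -0.3859, 0.2407]
tool_rot: [-179.9, -0.0, 0.1]
contact_force: [0.0, 0.1, 0.2]
opening: 0.0001
```

```bash
python3 - <<'E'
from h import *
p,d=snap('top','pics/top4.png')
d0=np.load('top0.npy')
print(manip.get_state()['clock'],manip.get_state()['position'])
for t in ['pad_left_top','pad_middle_top','pad_right_top','tag_left_top','tag_middle_top','tag_right_top']:
    for r in manip.trace('top',t)[:1]:
        m=r['region']&(d>0); v,u=np.nonzero(m)
        P=unproj('top',np.c_[u,v],d[m]); z=np.percentile(P[:,2],90);k=abs(P[:,2]-z)<.005
        print(t,r['conf'],r['point'],P[k].mean(0))
for x in (297,341,384):
  for D in(d0,d):
    print(x,unproj('top',[[x,257]],[np.median(D[255:260,x-3:x+4])]))
a=cv2.imread('pics/top0.png')[150:310,220:480];b=cv2.imread('pics/top4.png')[150:310,220:480]
cv2.imwrite('pics/z4.png',cv2.resize(np.vstack([a,b]),None,fx=1.8,fy=1.8,interpolation=2))
E
```

```text
15.275 [ 0.4048 -0.3856  0.2407]
pad_left_top 0.59 [300.6, 228.7] [0.5766 0.0914 0.0618]
pad_middle_top 0.81 [338.1, 226.8] [ 0.5756 -0.0065  0.0618]
pad_right_top 0.62 [381.8, 227.8] [ 0.574  -0.1044  0.0617]
tag_middle_top 0.49 [342.5, 257.8] [ 0.5076 -0.0055  0.0586]
tag_right_top 0.65 [379.7, 257.9] [ 0.5061 -0.1031  0.0581]
297 [[0.5072 0.0928 0.0592]]
297 [[0.5085 0.0938 0.0456]]
341 [[ 0.5055 -0.0065  0.0585]]
341 [[ 0.5054 -0.0064  0.0589]]
384 [[ 0.5036 -0.1034  0.0584]]
384 [[ 0.5036 -0.1034  0.0586]]
```

View pics/z4.png

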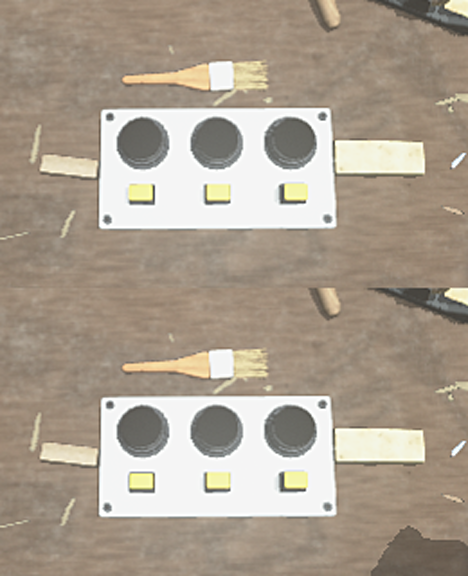

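The before and after crops show the brush, spacer and weight unmoved and all pads up. The left tag's top is now at 45.6 mm and the other two tags are unchanged.

```bash
python3 -c "
from cell import manip
print(manip.finish_job())"
```

```text
the job is handed in; nothing more can be done
None
```

The left pad is the softest. I pushed the left tag all the way down and handed the job in at about 15.7 s of the allowed 51 s.

- **Feeling the pads:** I pressed left, middle and right in that order, each to about 9.5 mm. They pushed back with about 3.5 N, 10.2 N and 6.8 N, which fits the expected 3 : 9 : 6 pattern.
- **Marking:** The left tag ran onto its stop at 24 N with the fingertip at z ≈ 46 mm. Depth in the top view puts its top at 45.6 mm, against 59.2 mm before.
- **Last checks:** The middle and right tags had not moved (about 58.9 and 58.6 mm). All pads were back at about 62 mm. The weight, spacer and brush lay where they were in the before and after pictures, and the arm was well clear.
- **What didn't work:** The tag finder did not report the left tag once it was down, so its depth was read directly at its pixel.

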